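# Put out the top code card on the reading easel

### The arm

A 6-joint arm with a two-finger parallel gripper is mounted at the origin on the work surface. World frame = base frame: x ahead of the robot, y to its left, z up, the work surface at z = 0. Lengths are in m, angles in rad, forces in N, time in s.
With the tool pointing down it reaches from about 0.35 to 0.775 m from the base axis. Payload 5.5 kg.
Tool frame: the origin (TCP) lies where the fingers leave the gripper's body, on its centre line; the fingertips stand 73 mm ahead of it and the grasp point (between the pads) lies 54 mm ahead of it; z points along the fingers, y is the line along which they close (so a half turn about z gives the same grasp; the last joint's range is limited). The gripper opens to 85 mm and grips with 20 to 120 N. Pads are 22 mm wide; open, the fingers measure 114 mm over their backs; the gripper's body (76 mm by 85 mm) begins 54 mm behind the grasp point. The pads swing forward as they close: fully open they stand 13 mm farther back than shut.
Start: joints at [-1.284, 0.313, 0.046, 1.304, 0, 1.431], TCP at [0.238, -0.523, 0.304] pointing down, gripper open.
Joint ranges: [-2.76, 2.76], [-0.86, 1.69], [-1.03, 1.26], [-2.2, 2.34], [-1.47, 1.5], [-3.14, 3.14]. Speed limits (rad/s): [2.57, 2.57, 3.14, 3.14, 3.14, 3.14].

### API

Orientations are given as [roll, pitch, yaw] about the fixed x, y, z axes, in that order (R = Rz(yaw) Ry(pitch) Rx(roll)).
In Python, from workcell import robot, eyes, hand_in gives the robot as it stands (robot), with the cameras (eyes) and the job as plain functions.
- The arm moves only by the tool steer_hand, called as name(argument=value, ...), one argument or row to a line, values as JSON. Schema: {"type":"object","properties":{"rows":{"type":"array","items":{"type":"array","items":{"type":"number"},"minItems":7,"maxItems":7},"minItems":1,"maxItems":12},"force":{"type":"number"},"only":{"type":"string"},"quiet":{"type":"boolean"},"lines":{"type":"string"}},"required":["rows"],"additionalProperties":false}. rows is a list of rows, 1 to 12 of them, each of 7 numbers: dx, dy, dz in shares of the most that a row can go, 1 being 50 mm, then a rotation vector rx, ry, rz in fractions of the full range, 1 being 2 pi rad, then the finger opening in m; each row shifts and turns the commanded pose from where the row before left it, along the tool's axes as they then stand; what a row does not reach is not made up. A row lasts 1/10 s, in which the tool goes at most 0.05 m and 0.15 rad, less where a joint would pass 70% of its speed; a pose out of reach is approached as far as the arm can. The fingers move at their own pace and stop on an object; force is the grip in N (left out, the last holds). Time passes only in rows, so rows that do not move let the fingers close. The tool returns the time, the measured TCP pose, the force, the opening and the grip force at its end. only (a regular expression) keeps the lines of the reply that match it, lines (a string "A,B") keeps lines A to B, and quiet returns only ok. Input that does not fit is refused with a message, and nothing moves.
- robot.read_state(): the state, without advancing time (a new reading comes with each control period).
- eyes.camera(name): name is "scene" or "top" or "wrist"; returns a dict with "img" (400x640x3 uint8, red, green, blue), "range_z" (400x640 float32, m along the optical axis (not along the pixel's ray), 0 where there is no reading), "vertical_fov" (degrees; the focal length in pixels is half the picture's height over the tangent of half this angle, whatever the lens; pixels are square), "cx", "cy" (the principal point, pixels), "cam_to_world" (4x4, takes a point from camera to world coordinates). Camera axes: x right, y down, z forward; pixel columns grow to the right and rows downward; lengths in m; the calibration is good to about 2 mm. The wrist camera is an equidistant fisheye: a pixel r from the principal point sees the ray r / f radians off the axis. A picture is of the moment at which its call begins.
- hand_in(): hands the job in; it is judged then, once.
The state is a dict: "t": time; "joint_positions": joint angles; "qvel": joint speeds; "effort": joint torques, N m; "tcp_pos": TCP position; "orientation": TCP orientation; "ft_force": force on the tool from outside, world axes, zero at the start; "ft_torque": the same for the moment, N m; "width": finger opening in m; "grasp_force": force on a finger pad.
Only numpy, scipy, OpenCV 4.12 (cv2) and the standard library are available. Lean on these libraries where they do the work, as an engineer would, in place of code of your own. Each camera call takes 0.05 s, during which the arm holds its last target. There are 200 camera calls.

### The job

Take the top card from the sloping card rack and put it out on the small reading easel for the next visitor: with light fingertip pressure slide the top card sideways along the rack's ledge until its end sticks out past the side of the rack, then pinch it there and carry it over. Set it down gently, without dropping or forcing it, on the easel's adjustable ledge wherever that is clamped: flat against the slope, right way up, printed side out, centred. Leave the other cards stacked in the rack and do not disturb the things lying around.

Things in the scene. Friction and masses are not known exactly. Their poses are not given: they have to be found in the camera images.
- card: the top code card: rigid white laminate plate printed with dark dashes and dots, 110 mm high (its x), 180 mm wide (y), 4 mm thick (z), 0.08 to 0.15 kg. Origin: centre of its back face; x points to its lower edge, z out of the printed face. It lies on three equal cards, lower edge on the rack's ledge, leaning at 60 degrees from level
- card_top (a point): middle of the top edge of that card (x = -55 mm, z = 2 mm in its frame). The laminate is slippery (friction about 0.3 on cards and stands); fingertips hold it better: pressed on its middle with 5 to 15 N they drag it over the cards below
- card_b: the next card down, same size and frame; stays in the rack
- card_c: the third card, same; stays in the rack
- card_d: the bottom card, same, flat on the rack's face; stays in the rack
- rack: the card rack, a fixed plywood A-frame, 200 mm wide (y), 135 mm high, open at both sides. Origin on the table under it; x level, to the side the face looks to (away from the robot); rack_face is at (50, 0, 30) mm. Floor board (150 mm deep) and rear leg are 188 mm wide, so the space beside and below an overhanging card is free. Each card is up to 7 mm off centre
- rack_face (a point): frame on the rack's sloping face. Origin: middle of the foot of the slope, where face meets ledge, 30 mm above the table. x points down the slope (60 degrees from level, falling away from the robot), y along the ledge, z straight out of the face. Face 118 mm up the slope; ledge stands out 26 mm, ending in a lip 6 mm thick, 5 mm high; four cards lie on it, 16 mm deep
- easel: the reading easel, a fixed stand built like the rack but only 80 mm wide and empty, so a card put on it sticks out 50 mm at each side. Origin, axes and offset to easel_face as for the rack. Its ledge is adjustable: it slides in two slots in the face and is clamped firmly somewhere from 0 to 36 mm up the slope. Where is not told: see it or feel for it
- easel_face (a point): frame on the easel's sloping face (also 60 degrees, 130 mm long), axes as for the rack's face. Origin: middle of the face at the ledge's lowest setting, 30 mm above the table. The ledge stands out 12 mm, ending in a lip 6 mm thick, 5 mm high. A card in place has y = 0, z = 0 here, axes along these, and x = -55 mm less the ledge's setting (-55 to -91 mm)
- morse_key: bystander: Morse hand key on a 160 x 85 mm wooden board, 60 mm high, lying loose; origin under its centre
- tape_reel: bystander: reel of paper tape, disc 72 mm across and 12 mm high, lying loose; origin under its centre
- screwdriver: bystander: screwdriver lying loose on the table, about 200 mm long

How it is judged:
By the outcome, as a careful person would: the job done as asked, in the order asked, and still so for the second after the job is handed in, with the robot touching nothing.
It also fails if it takes over 69 s, if anything falls off the work surface, if the arm or the gripper's body presses on something with over 40 N, if the wrist force passes 120 N, or if a joint passes its speed limit or range.

## Working session

There is one attempt and no reset: what is moved stays moved. The work goes in short steps, Python scripts to look and compute and a tool call to move; the robot and the scene stay as the last step left them, time stands still between calls to the robot, and variables do not carry over. Pictures are saved under pics/ and viewed, at most 10 in all, crops included, and the job is handed in when it is done.

```bash
ls; mkdir -p pics; cat > h.py <<'E'
import numpy as np, cv2
from workcell import robot, eyes, hand_in
from scipy.spatial.transform import Rotation as R
def cam(n):
    c=eyes.camera(n); c['f']=200/np.tan(np.radians(c['vertical_fov'])/2); return c
def pts(c):
    v,u=np.mgrid[0:400,0:640]; z=c['range_z']
    P=np.stack([(u-c['cx'])/c['f']*z,(v-c['cy'])/c['f']*z,z],-1)
    T=np.array(c['cam_to_world']); return P@T[:3,:3].T+T[:3,3]
E
python3 - <<'E'
from h import *
for n in ('scene','top'):
    c=cam(n); np.savez(f'{n}.npz',**c); cv2.imwrite(f'pics/{n}0.png',c['img'][:,:,::-1]); print(n,c['f'],c['cx'],c['cy'],np.round(c['cam_to_world'],3).tolist())
print(robot.read_state())
E
```

```text
pics
workcell.py
scene 418.2802908679072 310.79854549816395 194.84888822472084 [[-0.79, 0.397, -0.467, 1.067], [0.613, 0.487, -0.622, 0.554], [-0.019, -0.778, -0.628, 0.699], [0.0, 0.0, 0.0, 1.0]]
top 451.9893447295266 315.0388678890124 198.70306859468246 [[0.007, -0.997, 0.08, 0.572], [-1.0, -0.005, 0.026, -0.029], [-0.026, -0.08, -0.996, 0.986], [0.0, 0.0, 0.0, 1.0]]
{'t': 0.1, 'joint_positions': array([-1.28360474e+00,  3.13948482e-01,  4.50876027e-02,  1.30360712e+00,
        5.30280980e-05,  1.43120119e+00]), 'qvel': array([-0.00100917, -0.00214368,  0.00241237,  0.00070015,  0.00018281,
        0.001078  ]), 'effort': array([ 2.10225051e-03, -4.81728208e+01,  2.99243206e+01,  1.28198782e-02,
       -2.11491379e-04, -1.41360314e-05]), 'tcp_pos': array([ 0.237928  , -0.52309249,  0.30308272]), 'orientation': array([-3.13994462e+00, -2.85112598e-04,  4.26786441e-01]), 'ft_force': array([ 0.12571524,  0.71206635, -0.14127435]), 'ft_torque': array([-0.02194909,  0.037008  ,  0.00936164]), 'grasp_force': 0.0, 'width': 0.08533770907475247}
```

View pics/scene0.png

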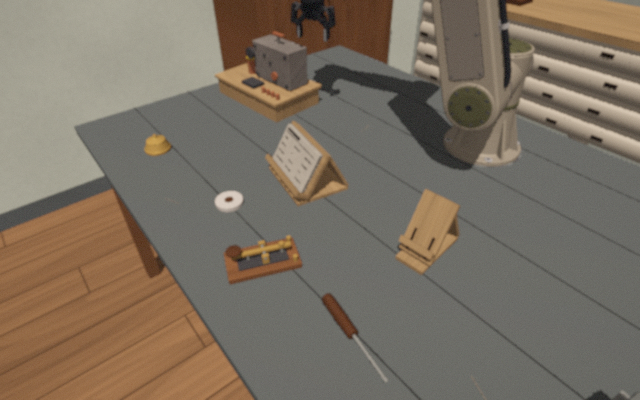

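View pics/top0.png

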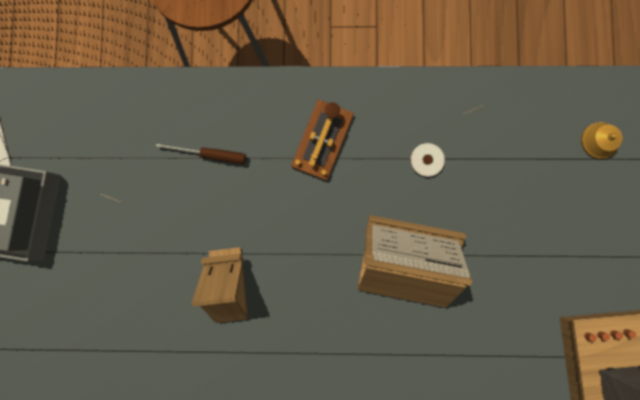

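The scene view shows the rack with its cards at about (300,160), and the easel at (430,230) with its ledge near the bottom. In the top view the rack is at (415,260) and the easel at (222,285). The key, reel and screwdriver lie farther out in x.

```bash
cat > m.py <<'E'
from h import *
for n in ('scene','top'):
    c=dict(np.load(n+'.npz')); P=pts(c); hsv=cv2.cvtColor(c['img'],cv2.COLOR_RGB2HSV)
    for nm,(x0,x1,y0,y1) in dict(rack=(.40,.68,-.36,-.08),easel=(.35,.6,.1,.32)).items():
        m=(P[...,0]>x0)&(P[...,0]<x1)&(P[...,1]>y0)&(P[...,1]<y1)&(P[...,2]>.02)&(P[...,2]<.2)&(c['range_z']>0)
        Q=P[m]; print(n,nm,len(Q),Q.min(0).round(3),Q.max(0).round(3))
        # ransac plane with slope ~60deg
        rng=np.random.default_rng(0);best=None;bn=0
        for i in range(3000):
            a=Q[rng.choice(len(Q),3,False)];nn=np.cross(a[1]-a[0],a[2]-a[0]);l=np.linalg.norm(nn)
            if l<1e-5: continue
            nn/=l
            if nn[2]<0: nn=-nn
            if abs(nn[2]-.5)>.06 or nn[0]<0: continue
            k=(abs((Q-a[0])@nn)<.0025).sum()
            if k>bn: bn=k;best=(nn,a[0])
        nn,a=best
        for _ in range(3):
            I=Q[abs((Q-a)@nn)<.003];a=I.mean(0);nn=np.linalg.svd(I-a)[2][2];nn*=np.sign(nn[2])
        yaw=np.arctan2(nn[1],nn[0]);s=np.hypot(nn[0],nn[1])
        print('  n',nn.round(3),'slope',np.degrees(np.arccos(nn[2])).round(1),'yaw',np.degrees(yaw).round(2),'c',a.round(4),len(I))
        yv=np.array([-np.sin(yaw),np.cos(yaw),0]);xv=np.cross(yv,nn)
        u=(I-a)@xv;v=(I-a)@yv;print('  x',np.percentile(u,[0,1,99,100]).round(4),'y',np.percentile(v,[0,1,99,100]).round(4))
        r=cv2.minAreaRect(np.c_[u,v].astype(np.float32)*1000);print('  rect',r)
E
python3 m.py
python3 - <<'E'
from h import *
a=dict(np.load('scene.npz'))['img'][:,:,::-1]; b=dict(np.load('top.npz'))['img'][:,:,::-1]
L=[a[110:210,250:360],a[180:280,380:490],b[210:310,355:475][:, :110],b[240:330,180:290]]
L=[cv2.resize(x,(400,300),interpolation=cv2.INTER_CUBIC) for x in L]
cv2.imwrite('pics/c1.png',np.vstack([np.hstack(L[:2]),np.hstack(L[2:])]))
E
```

```text
scene rack 2946 [ 0.452 -0.316  0.02 ] [ 0.612 -0.094  0.137]
  n [ 0.852 -0.159  0.5  ] slope 60.0 yaw -10.59 c [ 0.5496 -0.2002  0.0885] 1691
  x [-0.0556 -0.0541  0.0557  0.0633] y [-0.0998 -0.0957  0.0841  0.0941]
  rect ((2.503204345703125, -2.28253173828125), (195.46502685546875, 116.96894836425781), 88.6521987915039)
scene easel 2653 [0.389 0.142 0.02 ] [0.532 0.231 0.147]
  n [0.86  0.106 0.498] slope 60.1 yaw 7.05 c [0.4793 0.187  0.0905] 2081
  x [-0.0633 -0.0619  0.0775  0.0797] y [-0.0419 -0.0409  0.0385  0.0392]
  rect ((8.176155090332031, -1.3492202758789062), (143.0561981201172, 81.09068298339844), 0.010185577906668186)
top rack 7506 [ 0.428 -0.314  0.02 ] [ 0.614 -0.097  0.137]
  n [ 0.848 -0.158  0.505] slope 59.6 yaw -10.56 c [ 0.551  -0.2088  0.0879] 2809
  x [-0.0555 -0.0538  0.0594  0.0635] y [-0.1    -0.0885  0.0894  0.1   ]
  rect ((2.719036102294922, 0.9102249145507812), (200.12319946289062, 118.43128204345703), 89.08468627929688)
top easel 2630 [0.39  0.139 0.02 ] [0.534 0.229 0.147]
  n [0.857 0.107 0.504] slope 59.8 yaw 7.1 c [0.479  0.1828 0.0957] 1493
  x [-0.0579 -0.0557  0.062   0.0838] y [-0.04   -0.0394  0.04    0.0408]
  rect ((12.942962646484375, 0.4244041442871094), (80.65532684326172, 141.80650329589844), 89.93974304199219)
```

View pics/c1.png

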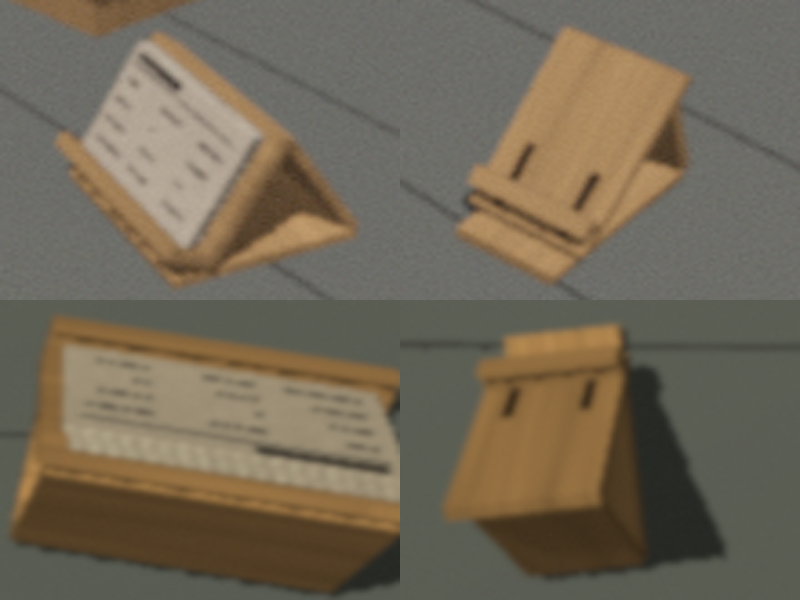

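The card's printed face, the easel face and its ledge all show clearly: the ledge sits just below the two slots. Next I work out both stand frames and the ledge setting.

```bash
cat > f.py <<'E'
from h import *
def frame(yaw,c,ymid,dz=0):
    n=np.array([np.sin(np.pi/3)*np.cos(yaw),np.sin(np.pi/3)*np.sin(yaw),.5]);yv=np.array([-np.sin(yaw),np.cos(yaw),0]);xv=np.cross(yv,n)
    c=np.array(c)+ymid*yv-dz*n
    o=c+xv*((.03-c[2])/xv[2]); return np.stack([xv,yv,n],1),o
E
python3 - <<'E'
from f import *
RA=[(np.radians(-10.57),(.5496,-.2002,.0885),0,.016),(np.radians(-10.57),(.551,-.2088,.0879),0,.016)]
EA=[(np.radians(7.08),(.4793,.187,.0905),-.00135,0),(np.radians(7.08),(.479,.1828,.0957),.0,0)]
for nm,AA in (('rack',RA),('easel',EA)):
  for n,A in zip(('scene','top'),AA):
    F,o=frame(*A); print(nm,n,'origin',o.round(4))
    c=dict(np.load(n+'.npz'));P=pts(c);L=(P-o)@F; hsv=cv2.cvtColor(c['img'],cv2.COLOR_RGB2HSV)
    near=(c['range_z']>0)&(abs(L[...,0]+.05)<.1)&(abs(L[...,1])<.13)&(abs(L[...,2])<.05)
    if nm=='rack':
        w=near&(hsv[...,1]<70)&(hsv[...,2]>110)&(abs(L[...,2]-.016)<.004)
        q=L[w]; print(' white',w.sum(),'x',np.percentile(q[:,0],[0.5,2,98,99.5]).round(4),'y',np.percentile(q[:,1],[0.5,2,98,99.5]).round(4),'z',np.median(q[:,2]).round(4))
        for s in (-.09,-.06,-.03,0):
            r=q[abs(q[:,0]+.055-s-.045)<.015]; 
            if len(r): print('   x',round(s+.045-.055,3),'y',r[:,1].min().round(4),r[:,1].max().round(4))
        w=near&(L[...,2]>.0)&(L[...,2]<.04)&(L[...,0]>-.03); 
    q=L[near&(L[...,1]>-.035)&(L[...,1]<.035)&(L[...,0]>-.06)]
    f=near&(abs(L[...,2])<.006)&(L[...,0]<-.06); 
    print(' side y range',L[f][:,1].min().round(4) if f.any() else 0,L[f][:,1].max().round(4) if f.any() else 0,'top x',L[near&(abs(L[...,2])<.003)][:,0].min().round(4))
    for z in np.arange(-.004,.036,.003):
        r=q[abs(q[:,2]-z)<.0015,0]
        if len(r)>3: print('   z%.3f'%z,len(r),np.percentile(r,[0,5,50,95,100]).round(4))
E
```

```text
rack scene origin [ 0.5646 -0.203   0.03  ]
 white 1760 x [-0.1129 -0.1118  0.0419  0.0435] y [-0.0995 -0.0936  0.0833  0.0977] z 0.016
   x -0.1 y -0.0994 0.0851
   x -0.07 y -0.0987 0.0847
   x -0.04 y -0.0977 0.0856
   x -0.01 y -0.1049 0.0858
 side y range -0.1068 0.0951 top x -0.1221
   z0.005 14 [0.0238 0.0244 0.0315 0.0386 0.0386]
   z0.008 47 [0.0239 0.0241 0.0319 0.0382 0.0391]
   z0.011 41 [-0.0518  0.0249  0.0318  0.04    0.0404]
   z0.014 146 [-0.0599 -0.0574 -0.0229  0.0411  0.0434]
   z0.017 225 [-0.0598 -0.0559 -0.0285  0.0411  0.0441]
   z0.020 31 [-0.057  -0.0392  0.0433  0.0461  0.0466]
   z0.023 15 [0.0434 0.0435 0.0455 0.0479 0.0485]
   z0.026 26 [-0.0084 -0.0081  0.0451  0.0489  0.0492]
   z0.029 37 [-0.0091 -0.0078  0.0451  0.0492  0.0497]
   z0.032 71 [-0.0093 -0.0085 -0.001   0.0277  0.05  ]
   z0.035 9 [-0.01   -0.0094 -0.0028  0.0018  0.0026]
rack top origin [ 0.5657 -0.2115  0.03  ]
 white 2418 x [-0.1122 -0.1111 -0.0104 -0.0082] y [-0.0888 -0.0858  0.0853  0.0875] z 0.016
   x -0.1 y -0.0921 0.0893
   x -0.07 y -0.0921 0.0879
   x -0.04 y -0.0897 0.0875
  
[... 1272 characters left out ...]
7 0.049  0.0498 0.0499]
easel top origin [0.5166 0.1875 0.03  ]
 side y range -0.04 0.0408 top x -0.1338
   z-0.001 319 [-0.0598 -0.0578 -0.0374 -0.0141  0.0338]
   z0.002 195 [-0.0593 -0.0547 -0.0216  0.0253  0.0354]
   z0.005 99 [-0.0191 -0.0163  0.0233  0.0309  0.0415]
   z0.008 124 [-0.0191 -0.0163  0.0282  0.0413  0.0431]
   z0.011 97 [-0.0198 -0.0176  0.0376  0.0437  0.0456]
   z0.014 92 [-0.0233 -0.0215  0.0389  0.046   0.0495]
   z0.017 153 [-0.0227 -0.0211 -0.0114  0.0458  0.0498]
   z0.020 103 [-0.0227 -0.0208 -0.0068  0.0481  0.0487]
   z0.023 45 [0.0441 0.0448 0.0477 0.0496 0.0499]
   z0.026 29 [0.044  0.0448 0.0484 0.0499 0.05  ]
   z0.029 18 [0.0456 0.0459 0.0485 0.0498 0.0499]
```

Careful with the scale: shifts go in shares of 50 mm and turns go in shares of 2 pi rad. That gives: -0.137 rad is -0.0218.

```bash
cat >> f.py <<'E'
RK=frame(np.radians(-10.57),(.5646,-.2100,.03),0); EZ=frame(np.radians(7.08),(.5153,.1888,.03),0)
def tool():
    s=robot.read_state(); return R.from_euler('xyz',s['orientation']).as_matrix(),s['tcp_pos'],s
def to(p): T,q,s=tool(); return (T.T@(np.array(p)-q)).round(4)
def loc(FR,ext=.073):
    T,q,s=tool(); F,o=FR; print('t',s['t'],'tip in frame',((q+T[:,2]*ext-o)@F).round(4),'tcp',((q-o)@F).round(4),'force(frame)',(F.T@s['ft_force']).round(2),'w',round(s['width'],4),'rotvec vs pinch',R.from_matrix(np.stack([F[:,1],F[:,2],F[:,0]],1).T@T).as_rotvec().round(4),'q',s['joint_positions'].round(2))
E
python3 -c "
from f import *
F,o=RK; c=o+F@[-.057,-.001,.016]; print('card',c,'press tcp',c+F[:,2]*.103)"
```

```text
card [ 0.55002145 -0.20829686  0.08736345] press tcp [ 0.63770847 -0.22465952  0.13886345]
```

steer_hand(
  rows=[
    [0,0,0,0,0,-0.0218,0],
    [0,0,0,0,0,-0.0218,0],
    [0,0,0,0,0,-0.0218,0],
    [0,0,0,0,0,-0.0218,0],
    [0,0,0,0,0,-0.0218,0],
    [0,0,0,0,0,-0.0218,0],
    [0,0,0,0,0,-0.0218,0],
    [0,0,0,0,0,0,0],
  ],
  force=40,
)

```text
t: 0.9
tcp_pos: [0.238, -0.5233, 0.3034]
orientation: [-3.141, -0.001, 1.386]
ft_force: [-0.9, -0.4, -0.0]
width: 0.0
grasp_force: 0.0
```

```bash
python3 -c "
from f import *
F,o=RK; c=o+F@[-.057,-.001,.016]; print(to(c+F[:,2]*.103+[0,0,.12])); loc(RK)"
```

```text
[0.3669 0.3381 0.0447]
t 0.9 tip in frame [-0.3054 -0.3678 -0.1281] tcp [-0.3686 -0.3679 -0.0916] force(frame) [-0.37 -0.57 -0.7 ] w 0.0 rotvec vs pinch [5.24e-01 8.00e-04 4.00e-04] q [-1.28  0.31  0.05  1.3   0.    0.47]
```

steer_hand(
  rows=[
    [0.668,0.614,0.05,0,0,0,0],
    [0.668,0.614,0.05,0,0,0,0],
    [0.668,0.614,0.05,0,0,0,0],
    [0.668,0.614,0.05,0,0,0,0],
    [0.668,0.614,0.05,0,0,0,0],
    [0.668,0.614,0.05,0,0,0,0],
    [0.668,0.614,0.05,0,0,0,0],
    [0.668,0.614,0.05,0,0,0,0],
    [0.668,0.614,0.05,0,0,0,0],
    [0.668,0.614,0.05,0,0,0,0],
    [0.668,0.614,0.05,0,0,0,0],
    [0,0,0,0,0,0,0],
  ],
)

```text
t: 2.1
tcp_pos: [0.6409, -0.2203, 0.2745]
orientation: [-3.141, -0.002, 1.388]
ft_force: [-0.2, -0.6, -0.5]
width: -0.0003
grasp_force: 0.0
```

steer_hand(
  rows=[
    [0,0,0,0.0208,0,0,0],
    [0,0,0,0.0208,0,0,0],
    [0,0,0,0.0208,0,0,0],
    [0,0,0,0.0208,0,0,0],
    [0,0,0,0.0208,0,0,0],
    [0,0,0,0.0208,0,0,0],
    [0,0,0,0.0208,0,0,0],
    [0,0,0,0.0208,0,0,0],
    [0,0,0,0,0,0,0],
    [0,0,0,0,0,0,0],
  ],
)

```text
t: 3.1
tcp_pos: [0.6091, -0.2303, 0.1702]
orientation: [-2.335, 0.023, 1.407]
ft_force: [0.1, -0.0, 0.8]
width: -0.0001
grasp_force: 0.0
```

```bash
python3 -c "
from f import *
loc(RK); F,o=RK; c=o+F@[-.057,-.001,.016]; print(to(c+F[:,2]*.103))"
```

```text
t 3.1 tip in frame [-0.0803 -0.014   0.0403] tcp [-0.0977 -0.0118  0.1112] force(frame) [-0.67  0.01  0.48] w -0.0001 rotvec vs pinch [ 1.33   -0.0274 -0.0184] q [-0.42  1.28  1.26  2.34 -0.2   1.41]
[0.0109 0.0414 0.0018]
```

```bash
cat >> f.py <<'E'
def turn(FR,a):  # body rotvec to pinch frame tilted by a about tool x
    T=tool()[0]; F=FR[0]; G=np.stack([F[:,1],F[:,2],F[:,0]],1)@R.from_rotvec([a,0,0]).as_matrix()
    return R.from_matrix(T.T@G).as_rotvec().round(4)
def tip_to(FR,p,ext=.073): # tool-axes shift bringing tip to p in frame
    T,q,s=tool(); F,o=FR; return (T.T@(o+F@np.array(p)-q-T[:,2]*ext)).round(4)
E
python3 -c "
from f import *
print(turn(RK,.524+.56))"
```

```text
[-0.2461  0.0307  0.0016]
```

Converted, -0.123 rad is -0.0196.

steer_hand(
  rows=[
    [0,0,0,-0.0196,0.0025,0,0],
    [0,0,0,-0.0196,0.0025,0,0],
    [0,0,0,0,0,0,0],
  ],
)

```text
t: 3.4
tcp_pos: [0.6095, -0.2304, 0.1772]
orientation: [-2.542, 0.005, 1.39]
ft_force: [-0.1, 0.2, 1.6]
width: 0.0001
grasp_force: 0.0
```

```bash
python3 -c "
from f import *
loc(RK);print(tip_to(RK,[-.057,-.001,.03]),turn(RK,1.084))"
```

```text
t 3.4 tip in frame [-0.0719 -0.0123  0.0493] tcp [-0.1035 -0.0119  0.1151] force(frame) [-1.41  0.23  0.67] w 0.0001 rotvec vs pinch [ 1.1232 -0.0054 -0.0039] q [-0.43  1.01  0.81  1.95 -0.15  1.36]
[0.0115 0.0051 0.0238] [-0.0392  0.0063  0.0005]
```

Converted, 0.012 m is 0.24, 0.0057 m is 0.114.

steer_hand(
  rows=[
    [0.114,0.05,0.24,0,0,0,0],
    [0.114,0.05,0.24,0,0,0,0],
    [0,0,0,0,0,0,0],
    [0,0,0,0,0,0,0],
  ],
)

```text
t: 3.8
tcp_pos: [0.6057, -0.2186, 0.1522]
orientation: [-2.54, 0.005, 1.392]
ft_force: [-0.5, 1.3, 0.1]
width: -0.0
grasp_force: 0.0
```

```bash
python3 -c "
from f import *
loc(RK);print(tip_to(RK,[-.057,-.001,.022]),turn(RK,1.084));T=tool()[0];print('inward normal in tool',-(T.T@RK[0][:,2]))
c=cam('wrist');cv2.imwrite('pics/w1.png',c['img'][:,:,::-1])"
```

```text
t 3.8 tip in frame [-0.0534 -0.0015  0.0316] tcp [-0.0849 -0.0009  0.0975] force(frame) [-0.44  1.17 -0.6 ] w -0.0 rotvec vs pinch [ 1.125  -0.0057 -0.0057] q [-0.42  1.    0.72  1.88 -0.14  1.37]
[ 0.0006 -0.0074  0.0071] [-0.041   0.0074  0.0018]
inward normal in tool [ 0.00744382 -0.43115142  0.90224888]
```

View pics/w1.png

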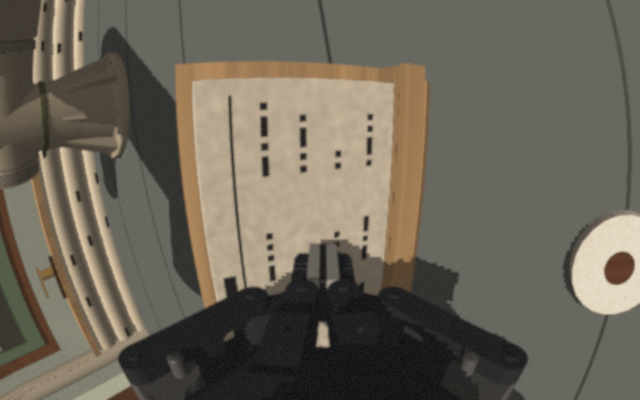

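The wrist view shows the closed fingertips at (323,260), over the middle of the card, with the fully visible card edge at row 75. I approach along the card's normal until contact.

Converted, 0.0036 m is 0.072, -0.0009 m is -0.018.

steer_hand(
  rows=[
    [0,-0.034,0.072,0,0,0,0],
    [0,-0.034,0.072,0,0,0,0],
    [0,-0.018,0.036,0,0,0,0],
    [0,0,0,0,0,0,0],
    [0,0,0,0,0,0,0],
  ],
)

```text
t: 4.35
tcp_pos: [0.5958, -0.2167, 0.1439]
orientation: [-2.537, 0.004, 1.392]
ft_force: [0.2, -0.2, 0.0]
width: 0.0001
grasp_force: 0.0
```

```bash
python3 -c "
from f import *
loc(RK)"
```

```text
t 4.35 tip in frame [-0.0515 -0.0013  0.0186] tcp [-0.0827 -0.0009  0.0846] force(frame) [ 0.08 -0.18  0.17] w 0.0001 rotvec vs pinch [ 1.1286 -0.0041 -0.0054] q [-0.42  0.98  0.66  1.84 -0.14  1.37]
```

steer_hand(
  rows=[
    [0,-0.008,0.018,0,0,0,0],
    [0,-0.008,0.018,0,0,0,0],
    [0,0,0,0,0,0,0],
    [0,0,0,0,0,0,0],
  ],
)

```text
t: 4.75
tcp_pos: [0.5951, -0.2165, 0.1437]
orientation: [-2.54, 0.004, 1.392]
ft_force: [6.0, -1.5, 6.3]
width: -0.0
grasp_force: 3.8
```

```bash
python3 -c "
from f import *
loc(RK)"
```

```text
t 4.75 tip in frame [-0.0514 -0.0013  0.018 ] tcp [-0.0829 -0.0008  0.0839] force(frame) [-2.36 -0.42  8.51] w -0.0 rotvec vs pinch [ 1.1253 -0.0047 -0.0057] q [-0.42  0.97  0.65  1.83 -0.14  1.37]
```

Converted, 0.003 m is 0.06, 0.002 m is 0.04.

steer_hand(
  rows=[
    [0.02,0,0.002,0,0,0,0],
    [0.04,0,0,0,0,0,0],
    [0.06,0,0,0,0,0,0],
    [0.06,0,0,0,0,0,0],
    [0.06,0,0,0,0,0,0],
    [0.06,0,0,0,0,0,0],
  ],
)

```text
t: 5.35
tcp_pos: [0.5976, -0.203, 0.1437]
orientation: [-2.54, 0.007, 1.392]
ft_force: [4.5, -5.1, 5.7]
width: 0.0003
grasp_force: 3.9
```

```bash
python3 -c "
from f import *
loc(RK);c=cam('top');P=pts(c);F,o=RK;L=(P-o)@F;hsv=cv2.cvtColor(c['img'],cv2.COLOR_RGB2HSV)
w=(c['range_z']>0)&(hsv[...,1]<70)&(hsv[...,2]>110)&(abs(L[...,2]-.016)<.004)&(L[...,0]<-.08)&(L[...,0]>-.12)&(abs(L[...,1])<.2);q=L[w];print(np.percentile(q[:,1],[0,.5,99.5,100]))
"
```

```text
t 5.35 tip in frame [-0.0514  0.0123  0.018 ] tcp [-0.0829  0.013   0.0838] force(frame) [-2.3  -4.2   7.47] w 0.0003 rotvec vs pinch [ 1.1249 -0.0073 -0.0061] q [-0.41  0.97  0.64  1.83 -0.13  1.39]
[0.07201843 0.07238066 0.10170141 0.10178053]
```

Converted, 0.003 m is 0.06.

steer_hand(
  rows=[
    [0.06,0,0,0,0,0,0],
    [0.06,0,0,0,0,0,0],
    [0.06,0,0,0,0,0,0],
    [0.06,0,0,0,0,0,0],
    [0.06,0,0,0,0,0,0],
    [0.06,0,0,0,0,0,0],
    [0.06,0,0,0,0,0,0],
  ],
)

```text
t: 6.1
tcp_pos: [0.6014, -0.1824, 0.1437]
orientation: [-2.541, 0.007, 1.392]
ft_force: [4.6, -5.6, 6.3]
width: 0.0001
grasp_force: 4.1
```

```bash
python3 -c "
from f import *
loc(RK)"
```

```text
t 6.1 tip in frame [-0.0514  0.0333  0.018 ] tcp [-0.0829  0.0339  0.0838] force(frame) [-2.62 -4.62  7.96] w 0.0001 rotvec vs pinch [ 1.1246 -0.0073 -0.0061] q [-0.38  0.96  0.63  1.83 -0.12  1.41]
```

steer_hand(
  rows=[
    [0.06,0,0,0,0,0,0],
    [0.06,0,0,0,0,0,0],
    [0.06,0,0,0,0,0,0],
    [0.06,0,0,0,0,0,0],
    [0.06,0,0,0,0,0,0],
    [0.06,0,0,0,0,0,0],
    [0.06,0,0,0,0,0,0],
    [0.04,0,0,0,0,0,0],
    [0.02,0,0,0,0,0,0],
    [0,0,0,0,0,0,0],
  ],
)

```text
t: 7.1
tcp_pos: [0.6058, -0.1587, 0.1437]
orientation: [-2.541, 0.006, 1.393]
ft_force: [5.9, -4.9, 7.2]
width: 0.0001
grasp_force: 4.4
```

```bash
python3 -c "
from f import *
loc(RK)"
```

```text
t 7.1 tip in frame [-0.0514  0.0574  0.018 ] tcp [-0.0829  0.058   0.0838] force(frame) [-2.87 -3.74  9.44] w 0.0001 rotvec vs pinch [ 1.1243 -0.0071 -0.0063] q [-0.35  0.96  0.62  1.83 -0.1   1.43]
```

steer_hand(
  rows=[
    [0,0.018,-0.036,0,0,0,0],
    [0,0.018,-0.036,0,0,0,0],
    [0,0.16,-0.36,0,0,0,0],
    [0,0.34,-0.72,0,0,0,0],
    [0,0.34,-0.72,0,0,0,0],
    [0,0,0,0,0,0,0],
  ],
)

```text
t: 7.7
tcp_pos: [0.6689, -0.1689, 0.1799]
orientation: [-2.549, 0.005, 1.392]
ft_force: [-0.4, -0.1, 0.2]
width: 0.0005
grasp_force: 0.0
```

```bash
python3 -c "
from f import *
loc(RK)
cw=cam('wrist')['img'];a=cam('scene')['img'];b=cam('top')['img']
cv2.imwrite('pics/s2.png',np.hstack([cv2.resize(x,(400,300),interpolation=cv2.INTER_CUBIC) for x in (a[100:220,240:400],b[200:320,330:490])])[:,:,::-1])"
```

```text
t 7.7 tip in frame [-0.0503  0.059   0.0916] tcp [-0.0823  0.0595  0.1572] force(frame) [-0.38 -0.17 -0.25] w 0.0005 rotvec vs pinch [ 1.1166 -0.0052 -0.0063] q [-0.33  1.19  1.21  2.17 -0.09  1.44]
```

View pics/s2.png

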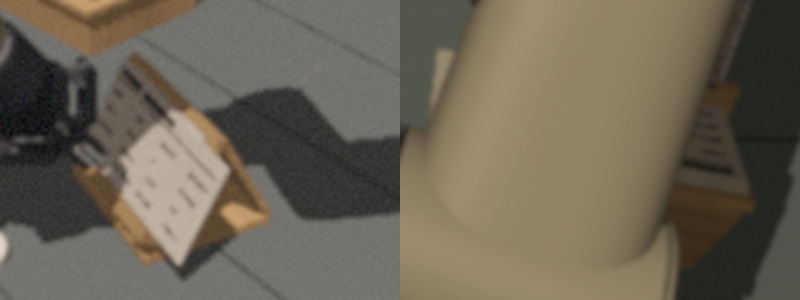

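The card's end now sticks out well beyond the rack's +y side. It is the white area at left-panel (190,250), and the rest of the stack is still in place. I back off, turn to the pinch attitude and open the fingers.

Converted, -0.14 rad is -0.0223.

steer_hand(
  rows=[
    [0,0,0,-0.0223,0,0,0.085],
    [0,0,0,-0.0223,0,0,0.085],
    [0,0,0,-0.0223,0,0,0.085],
    [0,0,0,-0.0223,0,0,0.085],
    [0,0,0,-0.0223,0,0,0.085],
    [0,0,0,-0.0223,0,0,0.085],
    [0,0,0,-0.0223,0,0,0.085],
    [0,0,0,-0.0223,0,0,0.085],
    [0,0,0,0,0,0,0.085],
  ],
)

```text
t: 8.75
tcp_pos: [0.6597, -0.1655, 0.1749]
orientation: [2.718, 0.001, 1.391]
ft_force: [-2.3, 0.7, -2.1]
width: 0.0848
grasp_force: 0.0
```

```bash
python3 -c "
from f import *
loc(RK); F,o=RK; print(turn(RK,0),'to pre', to(o+F@[-.24,.126,.014]), 'up first:',to(tool()[1]+[0,0,.13]))
"
```

```text
t 8.75 tip in frame [-0.0103  0.0612  0.139 ] tcp [-0.0829  0.0612  0.1463] force(frame) [ 0.66  0.32 -3.11] w 0.0848 rotvec vs pinch [ 0.1     0.0011 -0.005 ] q [-0.39  0.33 -0.34  0.48  0.09  1.38]
[-0.1    -0.0011  0.005 ] to pre [ 0.0657 -0.147  -0.1431] up first: [-0.0002  0.0534 -0.1185]
```

Converted, -0.038 m is -0.76, -0.033 m is -0.66, -0.05 rad is -0.008.

steer_hand(
  rows=[
    [0.32,0,-0.76,-0.008,0,0,0.085],
    [0.32,0,-0.76,-0.008,0,0,0.085],
    [0.32,0,-0.76,0,0,0,0.085],
    [0.32,0,-0.76,0,0,0,0.085],
    [0,-0.66,0,0,0,0,0.085],
    [0,-0.66,0,0,0,0,0.085],
    [0,-0.66,0,0,0,0,0.085],
    [0,-0.66,0,0,0,0,0.085],
    [0,0,0,0,0,0,0.085],
    [0,0,0,0,0,0,0.085],
  ],
)

```text
t: 9.75
tcp_pos: [0.4982, -0.0733, 0.2478]
orientation: [2.609, 0.004, 1.391]
ft_force: [0.9, -0.5, 1.0]
width: 0.0852
grasp_force: 0.0
```

```bash
python3 -c "
from f import *
loc(RK); F,o=RK; print(turn(RK,0),'to pre', to(o+F@[-.22,.126,.014]))
c=cam('scene');P=pts(c);L=(P-o)@F;hsv=cv2.cvtColor(c['img'],cv2.COLOR_RGB2HSV)
w=(c['range_z']>0)&(hsv[...,1]<60)&(hsv[...,2]>90)&(abs(L[...,2]-.016)<.005)&(L[...,0]<.003)&(L[...,0]>-.12)&(abs(L[...,1])<.2);q=L[w]
for x in (-.1,-.08,-.06,-.04,-.02):
  r=q[abs(q[:,0]-x)<.008]; print(x,r[:,1].max().round(4),np.median(r[:,2]).round(4),len(r))
r=q[abs(q[:,1]-.13)<.008]; print(np.percentile(r[:,0],[0,2,98,100]),np.median(r[:,2]))
c=cam('wrist');cv2.imwrite('pics/w2.png',c['img'][:,:,::-1])
"
```

```text
t 9.75 tip in frame [-0.1608  0.1221  0.0314] tcp [-0.2338  0.1222  0.0307] force(frame) [-0.35 -0.29  1.3 ] w 0.0852 rotvec vs pinch [-0.0094 -0.0009 -0.0063] q [-0.34 -0.12 -0.71  0.45  0.08  1.43]
[0.0094 0.0009 0.0063] to pre [ 0.0039 -0.0168  0.0136]
-0.1 0.1506 0.0149 309
-0.08 0.1488 0.0148 311
-0.06 0.1502 0.0147 299
-0.04 0.1495 0.0149 296
-0.02 0.1495 0.0147 293
[-0.11386155 -0.11204941 -0.00565774 -0.00325687] 0.015081032858181177
```

View pics/w2.png

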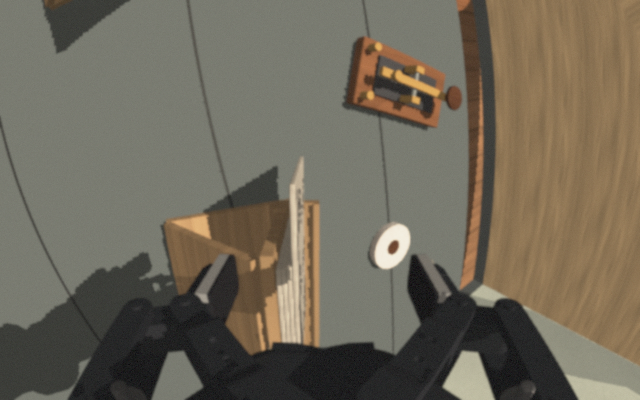

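The wrist view shows the card's end edge at (297,165), between the open fingers at (215,280) and (435,280). A small shift centres it, then I go down.

Converted, 0.02 m is 0.4, -0.0084 m is -0.168, 0.0094 rad is 0.0015.

steer_hand(
  rows=[
    [0.04,-0.168,0.14,0.0015,0.0001,0.001,0.085],
    [0.04,-0.168,0.14,0,0,0,0.085],
    [0,0,0.4,0,0,0,0.085],
    [0,0,0.4,0,0,0,0.085],
    [0,0,0,0,0,0,0.085],
    [0,0,0,0,0,0,0.085],
  ],
)

```text
t: 10.45
tcp_pos: [0.5118, -0.0717, 0.1914]
orientation: [2.619, -0.0, 1.387]
ft_force: [0.5, 0.3, -0.6]
width: 0.0848
grasp_force: 0.0
```

```bash
python3 -c "
from f import *
loc(RK); F,o=RK; print(turn(RK,0), to(o+F@[-.136,.126,.014]))"
```

```text
t 10.45 tip in frame [-0.1054  0.1263  0.0137] tcp [-0.1784  0.1263  0.0138] force(frame) [0.74 0.37 0.08] w 0.0848 rotvec vs pinch [ 0.001   0.0006 -0.0002] q [-0.33 -0.02 -0.78  0.3   0.07  1.45]
[-0.001  -0.0006  0.0002] [-0.0003  0.0002  0.0424]
```

Converted, 0.014 m is 0.28, -0.0003 m is -0.006.

steer_hand(
  rows=[
    [0,-0.006,0.28,0,0,0,0.085],
    [0,-0.006,0.28,0,0,0,0.085],
    [0,-0.006,0.28,0,0,0,0.085],
    [0,0,0,0,0,0,0.03],
    [0,0,0,0,0,0,0.03],
    [0,0,0,0,0,0,0.02],
    [0,0,0,0,0,0,0.016],
    [0,0,0,0,0,0,0.013],
    [0,0,0,0,0,0,0.012],
  ],
  force=20,
)

```text
t: 11.35
tcp_pos: [0.5325, -0.0758, 0.1562]
orientation: [2.615, 0.0, 1.387]
ft_force: [-0.0, 0.1, -0.1]
width: 0.0119
grasp_force: 0.0
```

```bash
python3 -c "
from f import *
loc(RK); c=cam('wrist');cv2.imwrite('pics/w3.png',c['img'][150:400,180:480,::-1].repeat(2,0).repeat(2,1))"
```

```text
t 11.35 tip in frame [-0.0644  0.126   0.0147] tcp [-0.1374  0.126   0.0145] force(frame) [ 0.05  0.11 -0.08] w 0.0119 rotvec vs pinch [-0.0026  0.     -0.0002] q [-0.32  0.07 -0.79  0.18  0.07  1.45]
```

View pics/w3.png

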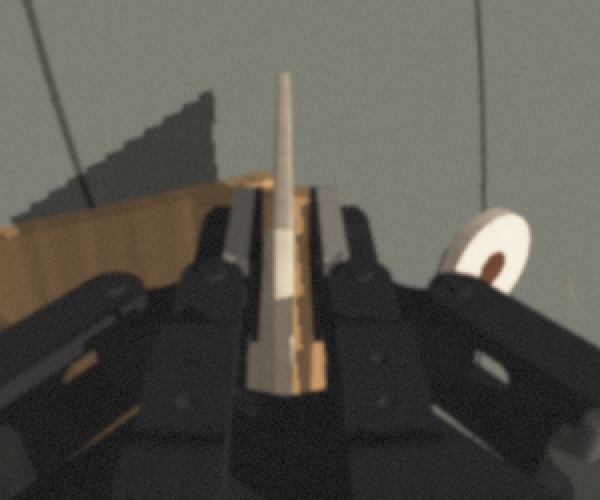

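The pads, with inner edges at x≈252 and 318, straddle the card at 273–295 and are well centred. I close gently.

steer_hand(
  rows=[
    [0,0,0,0,0,0,0.008],
    [0,0,0,0,0,0,0.005],
    [0,0,0,0,0,0,0.003],
    [0,0,0,0,0,0,0],
    [0,0,0,0,0,0,0],
  ],
  force=20,
)

```text
t: 11.9
tcp_pos: [0.5324, -0.0758, 0.1558]
orientation: [2.616, 0.0, 1.386]
ft_force: [-0.5, -0.3, 0.9]
width: 0.0037
grasp_force: 20.6
```

```bash
python3 -c "
from f import *
loc(RK)"
```

```text
t 11.9 tip in frame [-0.0641  0.1261  0.0143] tcp [-0.1371  0.126   0.0141] force(frame) [-1.04 -0.37  0.05] w 0.0037 rotvec vs pinch [-0.0018  0.     -0.0001] q [-0.32  0.07 -0.79  0.18  0.07  1.45]
```

steer_hand(
  rows=[
    [0,0,0,0,0,0,0],
    [0,0,0,0,0,0,0],
    [0,0,0,0,0,0,0],
  ],
  force=60,
)

```text
t: 12.2
tcp_pos: [0.5324, -0.0757, 0.1558]
orientation: [2.616, -0.0, 1.387]
ft_force: [-2.4, 0.2, 2.6]
width: 0.0034
grasp_force: 61.0
```

```bash
python3 -c "
from f import *
loc(RK)"
```

```text
t 12.2 tip in frame [-0.0641  0.1261  0.0143] tcp [-0.1371  0.1261  0.0141] force(frame) [-3.42 -0.26 -0.78] w 0.0034 rotvec vs pinch [-0.0018  0.0002 -0.0002] q [-0.32  0.07 -0.79  0.18  0.07  1.45]
```

Converted, -0.035 m is -0.7, 0.012 m is 0.24.

steer_hand(
  rows=[
    [0,0.04,0,0,0,0,0],
    [0,0.04,-0.04,0,0,0,0],
    [0,0.04,-0.16,0,0,0,0],
    [0,0.06,-0.3,0,0,0,0],
    [0,0.24,-0.5,0,0,0,0],
    [0,0.36,-0.7,0,0,0,0],
    [0,0.4,-0.7,0,0,0,0],
    [0,0.4,-0.7,0,0,0,0],
    [0,0.1,-0.2,0,0,0,0],
    [0,0,0,0,0,0,0],
    [0,0,0,0,0,0,0],
  ],
)

```text
t: 13.3
tcp_pos: [0.5217, -0.0737, 0.3391]
orientation: [2.618, -0.0, 1.386]
ft_force: [-0.4, -0.3, -2.1]
width: 0.0035
grasp_force: 60.4
```

```bash
python3 -c "
from f import *
loc(RK)
F,o=RK;c=cam('scene');P=pts(c);T,q,s=tool();L=(P-q)@T;hsv=cv2.cvtColor(c['img'],cv2.COLOR_RGB2HSV)
w=(c['range_z']>0)&(hsv[...,1]<60)&(hsv[...,2]>90)&(abs(L[...,1])<.012)&(L[...,2]<.16)&(L[...,2]>.02)&(L[...,0]>-.17)&(L[...,0]<.035);q=L[w]
print(len(q)); print(cv2.minAreaRect((q[:,[0,2]]*1000).astype(np.float32)),np.linalg.lstsq(np.c_[q[:,[0,2]],np.ones(len(q))],q[:,1],rcond=None)[0])
d=c['img'].copy(); cv2.imwrite('pics/s3.png',cv2.resize(d[60:220,240:420],(720,600),interpolation=cv2.INTER_CUBIC)[:,:,::-1])
"
```

```text
t 13.3 tip in frame [-0.2283  0.1262  0.0964] tcp [-0.3013  0.1262  0.0964] force(frame) [ 1.68 -0.33 -1.34] w 0.0035 rotvec vs pinch [0.0004 0.0004 0.    ] q [-0.32 -0.13 -0.48  0.7   0.07  1.45]
2074
((-67.21087646484375, 78.23745727539062), (110.49238586425781, 182.83538818359375), 89.8520278930664) [ 0.00275744 -0.00272033  0.00252382]
```

View pics/s3.png

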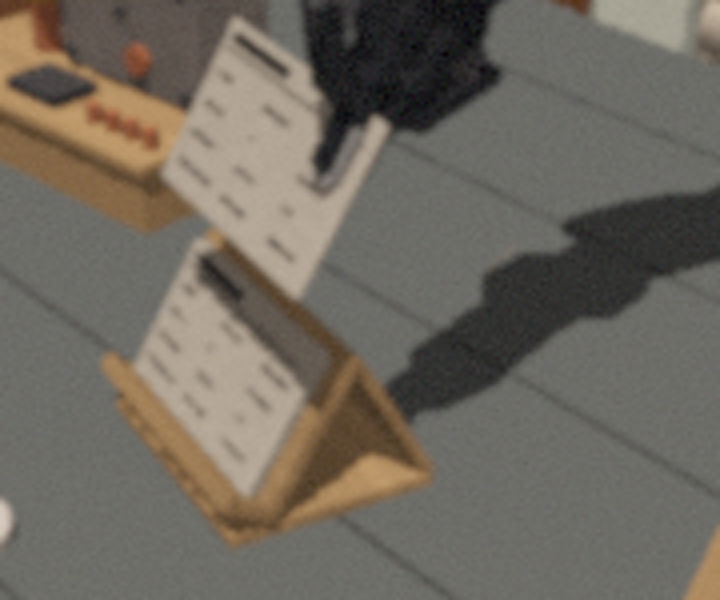

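The card is held square, tilted under 0.3°, with three cards left neatly in the rack. Now I carry it to the easel.

Careful with the scale: shifts go in shares of 50 mm and turns go in shares of 2 pi rad. That gives: 0.04 m is 0.8, 0.02 m is 0.4, -0.089 rad is -0.0142.

steer_hand(
  rows=[
    [0.4,0,0,0,0.0082,-0.0142,0],
    [0.7,0,0,0,0.0082,-0.0142,0],
    [0.8,0,0,0,0.0082,-0.0142,0],
    [0.8,0,0,0,0,0,0],
    [0.8,0,0,0,0,0,0],
    [0.8,0,0,0,0,0,0],
    [0,0,0,0,0,0,0],
    [0,0,0,0,0,0,0],
  ],
)

```text
t: 14.15
tcp_pos: [0.5122, 0.1407, 0.3379]
orientation: [2.621, 0.001, 1.697]
ft_force: [-0.2, -0.8, -0.8]
width: 0.0033
grasp_force: 60.4
```

```bash
python3 -c "
from f import *
loc(EZ); F,o=EZ; print(turn(EZ,0),'pre', to(o+F@[-.26,.0675,.06]))"
```

```text
t 14.15 tip in frame [-0.1982 -0.0473  0.1459] tcp [-0.2712 -0.0473  0.1461] force(frame) [ 0.57 -0.77 -0.62] w 0.0033 rotvec vs pinch [ 0.0026  0.0006 -0.0032] q [ 0.11 -0.12 -0.48  0.69  0.01  1.56]
[-0.0026 -0.0006  0.0032] pre [ 0.1151 -0.0857  0.0115]
```

Converted, 0.038 m is 0.76, -0.029 m is -0.58, 0.0032 rad is 0.0005.

steer_hand(
  rows=[
    [0.76,0,0,-0.0004,-0.0001,0.0005,0],
    [0.76,0,0,0,0,0,0],
    [0.76,0,0,0,0,0,0],
    [0,-0.58,0.08,0,0,0,0],
    [0,-0.58,0.08,0,0,0,0],
    [0,-0.54,0.08,0,0,0,0],
    [0,0,0,0,0,0,0],
    [0,0,0,0,0,0,0],
    [0,0,0,0,0,0,0],
  ],
)

```text
t: 15.05
tcp_pos: [0.4343, 0.2444, 0.2884]
orientation: [2.611, -0.001, 1.69]
ft_force: [0.2, -0.4, -0.7]
width: 0.0034
grasp_force: 60.3
```

```bash
python3 -c "
from f import *
loc(EZ); F,o=EZ; print(turn(EZ,0),'pre', to(o+F@[-.19,.0675,.022]))
c=cam('scene');np.savez('s5.npz',**c);P=pts(c);T,q,s=tool();hsv=cv2.cvtColor(c['img'],cv2.COLOR_RGB2HSV)
L=(P-q)@T
w=(c['range_z']>0)&(hsv[...,1]<60)&(hsv[...,2]>90)&(abs(L[...,1])<.012)&(L[...,2]<.16)&(L[...,2]>.02)&(L[...,0]>-.17)&(L[...,0]<.035);E=((P-o)@F)[w]
a=cv2.minAreaRect((E[:,:2]*1000).astype(np.float32));print(len(E),a,np.linalg.lstsq(np.c_[E[:,:2],np.ones(len(E))],E[:,2],rcond=None)[0],E[:,2].mean())
g=(P-o)@F; w=(c['range_z']>0)&(abs(g[...,2])<.004)&(abs(g[...,1])<.06)&(g[...,0]>-.12)&(g[...,0]<-.03);k=g[w];print('easel y', [ (k[abs(k[:,0]-x)<.006][:,1].min().round(4),k[abs(k[:,0]-x)<.006][:,1].max().round(4)) for x in (-.06,-.05,-.04)],k[:,2].mean())
"
```

```text
t 15.05 tip in frame [-0.1876  0.065   0.066 ] tcp [-0.2606  0.0651  0.0655] force(frame) [ 0.68 -0.44 -0.19] w 0.0034 rotvec vs pinch [-0.0065 -0.0015  0.0043] q [ 0.42 -0.14 -0.62  0.58 -0.15  1.83]
[ 0.0065  0.0015 -0.0043] pre [ 0.0023 -0.044   0.0703]
4923 ((-181.53501892089844, -2.1058578491210938), (110.3062744140625, 181.25746154785156), 0.018493125215172768) [0.00131722 0.0094293  0.06739655] 0.0671731748057627
easel y [(np.float64(-0.0392), np.float64(0.0416)), (np.float64(-0.0391), np.float64(0.0415)), (np.float64(-0.039), np.float64(0.0418))] -0.0007984588542925566
```

Converted, 0.022 m is 0.44, -0.014 m is -0.28, 0.0065 rad is 0.001.

steer_hand(
  rows=[
    [0.02,-0.28,0.44,0.001,0.0002,-0.0007,0],
    [0.02,-0.28,0.44,0,0,0,0],
    [0.02,-0.28,0.44,0,0,0,0],
    [0,-0.12,0,0,0,0,0],
    [0,0,0,0,0,0,0],
    [0,0,0,0,0,0,0],
    [0,0,0,0,0,0,0],
  ],
)

```text
t: 15.8
tcp_pos: [0.4252, 0.2472, 0.2084]
orientation: [2.617, -0.001, 1.696]
ft_force: [0.1, -0.7, -0.9]
width: 0.0029
grasp_force: 60.3
```

```bash
python3 -c "
from f import *
loc(EZ); F,o=EZ; print(turn(EZ,0),'pre', to(o+F@[-.16,.0683,.005]))"
```

```text
t 15.8 tip in frame [-0.1226  0.0691  0.0181] tcp [-0.1956  0.069   0.018 ] force(frame) [ 0.76 -0.72 -0.42] w 0.0029 rotvec vs pinch [-0.0015  0.0013 -0.0011] q [ 0.43 -0.07 -0.77  0.36 -0.15  1.84]
[ 0.0015 -0.0013  0.0011] pre [-0.0008 -0.013   0.0356]
```

Converted, 0.009 m is 0.18, 0.008 m is 0.16, 0.0015 rad is 0.0002.

steer_hand(
  rows=[
    [-0.014,-0.06,0.18,0.0002,-0.0002,0.0002,0],
    [0,-0.06,0.18,0,0,0,0],
    [0,-0.06,0.16,0,0,0,0],
    [0,-0.06,0.1,0,0,0,0],
    [0,0,0.06,0,0,0,0],
    [0,0,0,0,0,0,0],
    [0,0,0,0,0,0,0],
  ],
)

```text
t: 16.5
tcp_pos: [0.4302, 0.2467, 0.1706]
orientation: [2.622, 0.001, 1.694]
ft_force: [0.6, -0.3, -1.5]
width: 0.0033
grasp_force: 60.3
```

```bash
python3 -c "
from f import *
loc(EZ); F,o=EZ; print(turn(EZ,0), to(o+F@[-.152,.0683,.005]))
c=cam('scene');P=pts(c);T,q,s=tool();hsv=cv2.cvtColor(c['img'],cv2.COLOR_RGB2HSV)
L=(P-q)@T
w=(c['range_z']>0)&(hsv[...,1]<60)&(hsv[...,2]>90)&(abs(L[...,1])<.012)&(L[...,2]<.16)&(L[...,2]>.02)&(L[...,0]>-.17)&(L[...,0]<.035);E=((P-o)@F)[w]
print(len(E),cv2.minAreaRect((E[:,:2]*1000).astype(np.float32)),np.linalg.lstsq(np.c_[E[:,:2],np.ones(len(E))],E[:,2],rcond=None)[0],E[:,2].mean())
cv2.imwrite('pics/s6.png',cv2.resize(c['img'][140:290,360:540],(720,600),interpolation=cv2.INTER_CUBIC)[:,:,::-1])"
```

```text
t 16.5 tip in frame [-0.0874  0.0679  0.003 ] tcp [-0.1604  0.0679  0.0033] force(frame) [ 1.52 -0.38 -0.27] w 0.0033 rotvec vs pinch [ 0.0041 -0.001  -0.0007] q [ 0.43 -0.   -0.82  0.26 -0.15  1.84]
[-0.0041  0.001   0.0007] [0.0004 0.0017 0.0084]
4091 ((-80.85179901123047, 0.2723388671875), (181.7744140625, 111.9830551147461), 89.6666488647461) [-0.00963737  0.00393474  0.00349456] 0.0042856991776099316
```

View pics/s6.png

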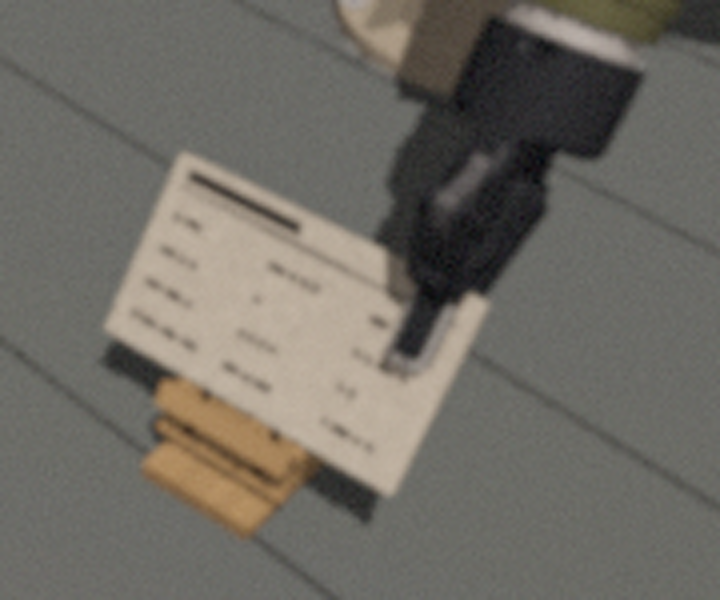

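The view shows the card over the easel, its lower edge (390,495)–(105,330) still a little above the ledge. I lower it in small steps and feel for contact.

Converted, 0.002 m is 0.04, 0.001 m is 0.02, 0.001 rad is 0.0002.

steer_hand(
  rows=[
    [0.012,0.02,0.04,-0.0007,0.0002,0.0001,0],
    [0,0,0.04,0,0,0,0],
    [0,0,0.02,0,0,0,0],
    [0,0,0,0,0,0,0],
    [0,0,0,0,0,0,0],
  ],
)

```text
t: 17.05
tcp_pos: [0.4335, 0.2477, 0.1668]
orientation: [2.618, -0.0, 1.694]
ft_force: [-0.4, 0.4, -1.5]
width: 0.0034
grasp_force: 60.4
```

```bash
python3 -c "
from f import *
loc(EZ)"
```

```text
t 17.05 tip in frame [-0.0825  0.0686  0.0044] tcp [-0.1555  0.0685  0.0044] force(frame) [ 1.13  0.45 -1.02] w 0.0034 rotvec vs pinch [-0.0003  0.0001 -0.    ] q [ 0.43  0.01 -0.82  0.24 -0.15  1.84]
```

steer_hand(
  rows=[
    [0,0,0.02,0,0,0,0],
    [0,0,0,0,0,0,0],
    [0,0,0,0,0,0,0],
  ],
)

```text
t: 17.35
tcp_pos: [0.434, 0.2477, 0.166]
orientation: [2.618, -0.0, 1.694]
ft_force: [0.5, -0.3, -1.1]
width: 0.0033
grasp_force: 60.4
```

```bash
python3 -c "
from f import *
loc(EZ)"
```

```text
t 17.35 tip in frame [-0.0815  0.0685  0.0045] tcp [-0.1545  0.0685  0.0045] force(frame) [ 1.19 -0.37 -0.11] w 0.0033 rotvec vs pinch [-0.0004  0.      0.    ] q [ 0.43  0.01 -0.82  0.23 -0.15  1.84]
```

steer_hand(
  rows=[
    [0,0,0.02,0,0,0,0],
    [0,0,0,0,0,0,0],
    [0,0,0,0,0,0,0],
  ],
)

```text
t: 17.65
tcp_pos: [0.4345, 0.2478, 0.1651]
orientation: [2.618, -0.0, 1.694]
ft_force: [0.0, 0.3, -0.8]
width: 0.0033
grasp_force: 60.4
```

```bash
python3 -c "
from f import *
loc(EZ)"
```

```text
t 17.65 tip in frame [-0.0805  0.0685  0.0044] tcp [-0.1535  0.0685  0.0044] force(frame) [ 0.75  0.25 -0.38] w 0.0033 rotvec vs pinch [-0.0003  0.      0.    ] q [ 0.43  0.01 -0.82  0.23 -0.15  1.83]
```

Converted, 0.001 m is 0.02.

steer_hand(
  rows=[
    [0,0,0.02,0,0,0,0],
    [0,0,0,0,0,0,0],
    [0,0,0,0,0,0,0],
  ],
)

```text
t: 17.95
tcp_pos: [0.435, 0.2479, 0.1643]
orientation: [2.618, -0.0, 1.694]
ft_force: [0.4, -0.1, -0.9]
width: 0.003
grasp_force: 60.4
```

```bash
python3 -c "
from f import *
loc(EZ)"
```

```text
t 17.95 tip in frame [-0.0795  0.0685  0.0045] tcp [-0.1525  0.0685  0.0044] force(frame) [ 1.02 -0.13 -0.11] w 0.003 rotvec vs pinch [-0.0004  0.0001  0.0001] q [ 0.43  0.01 -0.83  0.23 -0.15  1.83]
```

steer_hand(
  rows=[
    [0,0,0.014,0,0,0,0],
    [0,0,0,0,0,0,0],
    [0,0,0,0,0,0,0],
  ],
)

```text
t: 18.25
tcp_pos: [0.4354, 0.248, 0.1638]
orientation: [2.617, -0.0, 1.694]
ft_force: [-0.2, 0.1, 0.1]
width: 0.0034
grasp_force: 60.7
```

```bash
python3 -c "
from f import *
loc(EZ)"
```

```text
t 18.25 tip in frame [-0.0789  0.0686  0.0046] tcp [-0.1519  0.0685  0.0045] force(frame) [-0.17  0.11 -0.17] w 0.0034 rotvec vs pinch [-0.0006  0.0001 -0.    ] q [ 0.43  0.01 -0.83  0.23 -0.15  1.83]
```

Converted, -0.001 m is -0.02.

steer_hand(
  rows=[
    [0,-0.02,0,0,0,0,0],
    [0,-0.02,0,0,0,0,0],
    [0,0,0,0,0,0,0],
    [0,0,0,0,0,0,0],
  ],
)

```text
t: 18.65
tcp_pos: [0.4336, 0.2477, 0.1627]
orientation: [2.618, -0.0, 1.694]
ft_force: [-1.5, -0.4, 0.6]
width: 0.0032
grasp_force: 60.6
```

```bash
python3 -c "
from f import *
loc(EZ)"
```

```text
t 18.65 tip in frame [-0.0788  0.0685  0.0024] tcp [-0.1518  0.0685  0.0024] force(frame) [-1.31 -0.17 -1.05] w 0.0032 rotvec vs pinch [-0.0004  0.0001 -0.    ] q [ 0.43  0.01 -0.83  0.22 -0.15  1.84]
```

steer_hand(
  rows=[
    [0,-0.014,0,0,0,0,0],
    [0,0,0,0,0,0,0],
    [0,0,0,0,0,0,0],
  ],
)

```text
t: 18.95
tcp_pos: [0.4332, 0.2477, 0.1625]
orientation: [2.617, -0.0, 1.694]
ft_force: [0.2, -0.6, 0.2]
width: 0.0034
grasp_force: 60.6
```

```bash
python3 -c "
from f import *
loc(EZ)"
```

```text
t 18.95 tip in frame [-0.0788  0.0686  0.002 ] tcp [-0.1518  0.0686  0.0019] force(frame) [-0.15 -0.61  0.21] w 0.0034 rotvec vs pinch [-0.0008  0.0001  0.    ] q [ 0.43  0.01 -0.83  0.22 -0.15  1.84]
```

Converted, -0.0005 m is -0.01, 0.0003 m is 0.006.

steer_hand(
  rows=[
    [0,-0.01,0.006,0,0,0,0],
    [0,0,0,0,0,0,0],
    [0,0,0,0,0,0,0],
  ],
)

```text
t: 19.25
tcp_pos: [0.4331, 0.2478, 0.1623]
orientation: [2.617, -0.0, 1.694]
ft_force: [-1.5, -0.3, 4.2]
width: 0.0035
grasp_force: 61.1
```

```bash
python3 -c "
from f import *
loc(EZ)"
```

```text
t 19.25 tip in frame [-0.0787  0.0687  0.0019] tcp [-0.1517  0.0687  0.0018] force(frame) [-4.4  -0.07  0.73] w 0.0035 rotvec vs pinch [-0.0015  0.0003  0.    ] q [ 0.43  0.01 -0.83  0.22 -0.15  1.84]
```

steer_hand(
  rows=[
    [0,-0.008,0,0,0,0,0],
    [0,0,0,0,0,0,0],
    [0,0,0,0,0,0,0],
  ],
)

```text
t: 19.55
tcp_pos: [0.433, 0.2478, 0.1623]
orientation: [2.616, -0.0, 1.694]
ft_force: [-0.6, 0.5, 5.0]
width: 0.0033
grasp_force: 61.1
```

```bash
python3 -c "
from f import *
loc(EZ); F,o=EZ
c=cam('scene');P=pts(c);T,q,s=tool();hsv=cv2.cvtColor(c['img'],cv2.COLOR_RGB2HSV)
L=(P-q)@T
w=(c['range_z']>0)&(hsv[...,1]<60)&(hsv[...,2]>90)&(abs(L[...,1])<.012)&(L[...,2]<.16)&(L[...,2]>.02)&(L[...,0]>-.17)&(L[...,0]<.035);E=((P-o)@F)[w]
print(len(E),cv2.minAreaRect((E[:,:2]*1000).astype(np.float32)),np.linalg.lstsq(np.c_[E[:,:2],np.ones(len(E))],E[:,2],rcond=None)[0],E[:,2].mean())
"
```

```text
t 19.55 tip in frame [-0.0787  0.0687  0.0019] tcp [-0.1517  0.0687  0.0017] force(frame) [-4.62  0.59  2.08] w 0.0033 rotvec vs pinch [-0.002   0.0003  0.0002] q [ 0.43  0.01 -0.83  0.22 -0.15  1.84]
3989 ((-72.48400115966797, 0.7848968505859375), (182.7233428955078, 112.04290008544922), 89.5985107421875) [-0.00487486  0.00199011  0.00297986] 0.0033406036539409324
```

Seated: about 4.6 N on the ledge and 2 N on the face. I release slowly and withdraw up the slope.

Converted, -0.0003 m is -0.006.

steer_hand(
  rows=[
    [0,0,-0.006,0,0,0,0],
    [0,0,0,0,0,0,0],
    [0,0,0,0,0,0,0.006],
    [0,0,0,0,0,0,0.008],
    [0,0,0,0,0,0,0.012],
    [0,0,0,0,0,0,0.02],
    [0,0,0,0,0,0,0.03],
    [0,0,0,0,0,0,0.03],
  ],
  force=20,
)

```text
t: 20.4
tcp_pos: [0.432, 0.2474, 0.1616]
orientation: [2.618, 0.0, 1.694]
ft_force: [0.2, -0.3, -0.5]
width: 0.03
grasp_force: 0.0
```

```bash
python3 -c "
from f import *
loc(EZ)"
```

```text
t 20.4 tip in frame [-0.0787  0.0685  0.0005] tcp [-0.1517  0.0685  0.0005] force(frame) [ 0.51 -0.27 -0.12] w 0.03 rotvec vs pinch [ 0.0002 -0.0001 -0.    ] q [ 0.43  0.01 -0.83  0.22 -0.15  1.84]
```

steer_hand(
  rows=[
    [0,0,-0.1,0,0,0,0.03],
    [0,0,-0.3,0,0,0,0.03],
    [0,0,-0.6,0,0,0,0.03],
    [0,0,-0.8,0,0,0,0.03],
    [0,0,-0.8,0,0,0,0.03],
    [0,0,0,0,0,0,0.03],
    [0,0,0,0,0,0,0.03],
  ],
)

```text
t: 21.1
tcp_pos: [0.3678, 0.2399, 0.276]
orientation: [2.614, -0.001, 1.695]
ft_force: [-0.4, 0.3, 0.4]
width: 0.0298
grasp_force: 0.0
```

```bash
python3 -c "
from f import *
loc(EZ); F,o=EZ
c=cam('scene');P=pts(c);hsv=cv2.cvtColor(c['img'],cv2.COLOR_RGB2HSV)
L=(P-o)@F
w=(c['range_z']>0)&(hsv[...,1]<60)&(hsv[...,2]>90)&(abs(L[...,2]-.004)<.012)&(L[...,0]<0)&(L[...,0]>-.15)&(abs(L[...,1])<.12);E=L[w]
print(len(E),cv2.minAreaRect((E[:,:2]*1000).astype(np.float32)),np.linalg.lstsq(np.c_[E[:,:2],np.ones(len(E))],E[:,2],rcond=None)[0],E[:,2].mean())
cv2.imwrite('pics/s7.png',cv2.resize(c['img'][80:300,220:520],(800,587),interpolation=cv2.INTER_CUBIC)[:,:,::-1])"
```

```text
t 21.1 tip in frame [-0.21   0.069  0.002] tcp [-0.283   0.0689  0.0017] force(frame) [-0.55  0.38 -0.13] w 0.0298 rotvec vs pinch [-0.0036  0.0015  0.0001] q [ 0.49 -0.24 -0.73  0.59 -0.18  1.89]
4213 ((-71.59209442138672, 1.2457733154296875), (113.60037994384766, 180.75518798828125), 0.09456517547369003) [-0.00097696 -0.00152478  0.0030799 ] 0.0031408055577606185
```

View pics/s7.png

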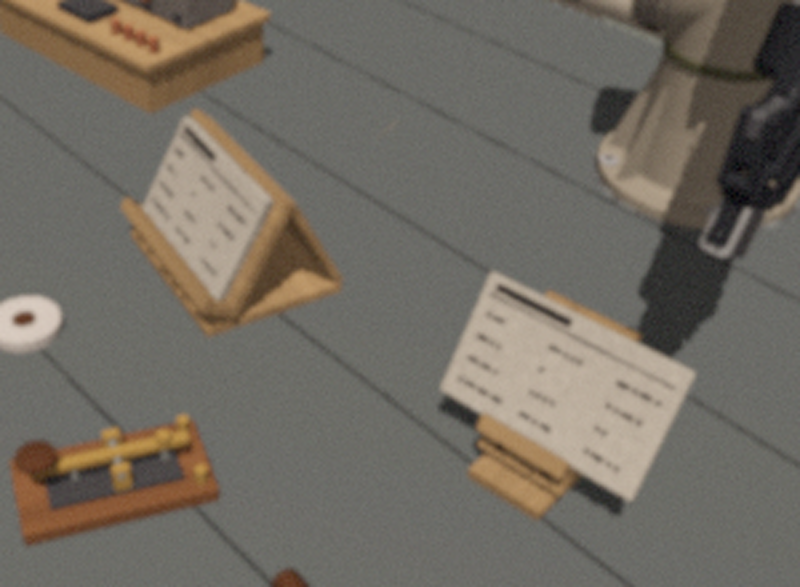

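The card sits flat and square on the easel ledge: centre y is 1.2 mm, the same as the easel's own centre in this view, and the in-plane angle is 0.1°. The rack still holds its three cards and the arm is clear.

```bash
python3 -c "
from workcell import robot, eyes, hand_in
print(hand_in())"
```

```text
the job is handed in; nothing more can be done
None
```

The top card is now flat, upright, print side out and centred on the easel's ledge, with the other three cards left in the rack and the bystander objects not touched; I handed the job in at about 21 s, and the hand-in gave no verdict.

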